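Release a battery pack from a child-locked dock

TASK

Take the orange battery out of the charging dock and stand it upright in the grey crate: slide the yellow child-lock tab fully aside, press the red button it was covering until the battery springs up, then draw the battery out and set it down, without dropping it, in the crate. Be gentle with the dock (never push on it harder than 45 N), leave the tab open and leave everything else where it is.

Things in the scene. Friction and masses are not known exactly. Their poses are not given: they have to be found in the camera images.
- dock_face: Grey sloping face (160 x 240 mm) of the black wedge-shaped dock, which is fixed to the bench, up to 172 mm high. Origin: centre of the face, on its surface, 135 mm above the bench. z points straight out of the face, 27 degrees from vertical, leaning towards the robot; x up the slope; y left along the face. Offsets on the dock below are in this frame.
- handle_mid (a point): Middle of the dock's black carry handle bar, 18 mm thick, 230 mm long along y, at x 80, y 0, z 105 mm in the face's frame, on two end posts. It overhangs the face: a gripper held upright would hit it, so reach in under it along the face's normal, tool tilted about 27 degrees.
- button_spot (a point): Point on the face (x -10, y -30, z 0 mm) under the red round button, 28 mm across. The button's top is 8 to 24 mm above the face, differing each time and not measured: feel for it. It goes in 7 mm along -z: spring 3 to 8 N plus latch friction, up to 8 to 11 N in all. About 5 mm in, it frees the battery, which springs up; the button returns when let go.
- lock_tab (a joint): Travel of the yellow child-lock tab in m: 0 = over the button, 0.050 = fully aside at its end stop (count it fully aside from 0.044). It slides along the face's -y with about 2 N of friction and stays where it is left. It starts between 0 and 0.008.
- tab_lug (a point): Centre of the upright lug on the yellow tab: 30 x 8 x 20 mm (x, y, z of the face). At travel 0 it is at x -10, y -30, z 41 mm; it moves along -y. The tab's plate under it, 70 (x) x 40 (y) x 3 mm, lies 28 to 31 mm above the face and hides the button.
- rails_mid (a point): Point midway between the two aluminium rails that the tab runs on, level with their tops (27 mm above the face). The rails run along the face's y (104 mm long, 5 mm wide), 59 mm free between them.
- pocket (a point): Centre of the mouth of the battery's pocket in the face (x -10, y 60, z 0 mm). The pocket clears the battery by 1 mm on each side. The battery slides out along the face's z.
- pack_center (a point): Centre of the orange battery, 50 x 36 x 95 mm (its x, y, z), 0.24 to 0.37 kg; z from black foot to orange top. At first latched in the pocket, top flush with the face, axes as the face's. Released, it springs up 38 mm along the face's z and stays: grip the top 38 mm across the 36 mm width (y). Its foot leaves the pocket 57 mm further up.
- grey_crate: Grey open crate with a pale rim, 140 x 120 x 46 mm outside (its x, y, z), walls and floor 5 mm, loose, 0.6 kg. Origin: centre of its underside. The battery goes here. It stands either to the left or to the right of the dock.
- black_crate: Black open crate with a yellow rim, same size as the grey one, on the other side. Leave it alone.
- spray_can: White spray can with a blue band, 52 mm across, 150 mm tall. A bystander: leave it where it is. Origin: centre of its underside.
- wax_jar: White jar with a black cap, 68 mm across, 70 mm tall. A bystander: leave it where it is. Origin: centre of its underside.
- wheel_chock: Black rubber stepped wheel chock, 120 x 80 x 85 mm. A bystander: leave it where it is. Origin: centre of its underside.
- screwdriver: Screwdriver lying on the bench. A bystander: leave it where it is. Origin: centre of its underside.
- wrench: Steel wrench lying on the bench. A bystander: leave it where it is. Origin: centre of its underside.
- carton: Brown carton, 100 x 120 x 60 mm. A bystander: leave it where it is. Origin: centre of its underside.
There are look-alikes about, which are no part of the job. Of the things shaped like the part that bears pack_center, the orange one is meant.

How it is judged (in metres and radians):
On the way, in this order (a step that is already met when the one before it is completed fails the run):
1. the child-lock tab is slid fully aside (44 of its 50 mm), with the battery still latched (value of joint lock_tab above 0.044 m and z of pack_center in the frame of dock_face below -0.035 m), for 0.1 s.
2. the battery has sprung up at least 30 mm in its pocket (z of pack_center in the frame of dock_face above -0.0175 m and value of joint lock_tab above 0.04 m), for 0.1 s.
At the end, for the whole second after the job is handed in: The battery stands upright (within 0.15 rad, top up) on the floor of the grey crate, inside its walls, at rest and let go; the crate stands level; the tab is still open (more than 40 mm) (x of pack_center in the frame of grey_crate between -0.055 and 0.055 m and y of pack_center in the frame of grey_crate between -0.045 and 0.045 m and z of pack_center in the frame of grey_crate between 0.045 and 0.058 m and angle between pack_center's own z axis and vertical below 0.15 rad and angle between grey_crate's own z axis and vertical below 0.1 rad and linear speed of pack below 0.02 m/s and value of joint lock_tab above 0.04 m); the robot touches nothing.
It fails at once if the dock's face, tab or button is pushed harder than 45 N (contact force between any of the arm, the fingers and dock_face above 45 N).
It fails at once if the battery is dropped or thrown: it falls free of the fingers faster than 0.8 m/s (distance between pack_center and dock_face above 0.12 m and contact force between the fingers and pack below 0.05 N and linear speed of pack above 0.8 m/s).
It fails at once if a crate is pushed more than 50 mm (distance of any of grey_crate, black_crate from where it was at the start of the episode above 0.05 m).
It fails at once if another thing on the bench is moved more than 40 mm (distance of any of spray_can, wax_jar, wheel_chock, screwdriver, wrench, carton from where it was at the start of the episode above 0.04 m).
It also fails if it takes over 58 s, if anything falls off the work surface, if the arm or the gripper's body presses on something with over 40 N, if the wrist force passes 120 N, or if a joint passes its speed limit or range.

ROBOT

A 7-joint arm with a two-finger parallel gripper is mounted at the origin on the work surface. World frame = base frame: x ahead of the robot, y to its left, z up, the work surface at z = 0. Lengths are in mm, angles in rad, forces in N, time in s.
With the tool pointing down it reaches from about 350 to 775 mm from the base axis. Payload 3.1 kg.
Tool frame: the origin (TCP) lies between the finger pads; the fingertips stand ctrl.tcp_to_tips ahead of it and the grasp point (between the pads) lies 3 mm ahead of it (ctrl.tcp_to_tips is the distance from the TCP to the fingertips, in mm); z points along the fingers, y is the line along which they close (so a half turn about z gives the same grasp; the last joint's range is limited). The gripper opens to 85 mm and grips with 20 to 120 N. Pads are 22 mm wide; open, the fingers measure 114 mm over their backs; the gripper's body (76 mm by 85 mm) begins 54 mm behind the grasp point. The pads swing forward as they close: fully open they stand 13 mm farther back than shut.
Start: joints at [-1.286, 0.311, 0.014, 1.512, -0.004, 1.319, -0.027], TCP at [176.531, 520.917, 225.304] pointing down, gripper open.
Joint ranges: [-2.7, 2.7], [-0.3, 1.91], [-1.27, 1.3], [0.12, 2.57], [-1.44, 4.58], [0.2, 2.03], [-3.05, 3.05]. Speed limits (rad/s): [2.79, 2.79, 3.14, 3.14, 3.14, 3.14, 3.14].

INTERFACE

Orientations are given as a unit quaternion [w, x, y, z].
In Python, from bench import telemetry, viewer, ctrl gives the robot as it stands. The module is installed in compiled form; this text tells all that it offers.
- The arm moves only by the tool servo_tool, never from a script. Its arguments are lists of equal length, an entry for each row: "translation": the shift along the tool's x, y, z in units of 15 cm (1.0 is 15 cm), a list of three; "delta_rot": the turn, a rotation vector about the tool's x, y, z in units of 180 degrees (1.0 is 180 degrees), a list of three; "jaw": the closure, from -1 (fully open) to 1 (shut). A call has 1 to 20 rows; each row is the pose to reach, as a shift and turn from the pose commanded when the call began, along the tool's axes at that moment, turning the shorter way round; what a row does not reach only later rows make up. A row lasts 1/10 s, in which the tool goes at most 50 mm and 8.59 degrees, less where a joint would pass 70% of its speed; a pose out of reach is approached as far as the arm can. A call with a number of a shift or a turn outside -1 to 1 is refused whole. A call with a gripper value outside its range is refused whole. The fingers move at their own pace and stop on an object; "newtons" is the grip in N (left out, the last holds). Time passes only in rows, so rows that repeat a pose let the fingers close. It gives the time, the measured TCP pose, the force, the opening and the grip force at its end, in the units of the state.
- telemetry.sense(): the state, without advancing time (a new reading comes with each control period).
- viewer.grab_frame(name): name is "scene" or "top"; returns the picture (400x640x3 uint8, red, green, blue); there is no depth.
- viewer.calibration(name): a dict with "fx", "fy", "cx", "cy" (pixels), "world_from_camera" (4x4, takes a point from camera to world coordinates). Camera axes: x right, y down, z forward; pixel columns grow to the right and rows downward; lengths in mm; the calibration is good to about 2 mm. A picture is of the moment at which its call begins. calibration takes no time and is no camera call.
- ctrl.finish_job(): hands the job in; it is judged then, once.
The state is a dict: "time": time; "q": joint angles; "qvel": joint speeds; "effort": joint torques, N m; "tool_pos": TCP position; "ee_rot": TCP orientation; "wrist_force": force on the tool from outside, world axes, zero at the start; "torque": the same for the moment, N m; "grip_width": finger opening in mm; "finger_force": force on a finger pad.
Only numpy, scipy, OpenCV 4.12 (cv2) and the standard library are available. Lean on these libraries where they do the work, as an engineer would, in place of code of your own. Each camera call takes 0.05 s, during which the arm holds its last target. There are 200 camera calls.

## Working session

There is one attempt and no reset: what is moved stays moved. The work goes in short steps, Python scripts to look and compute and a tool call to move; the robot and the scene stay as the last step left them, time stands still between calls to the robot, and variables do not carry over. Pictures are saved under pics/ and viewed, at most 10 in all, crops included, and the job is handed in when it is done.

Besides the shell and the picture viewer there is one more tool, called after "Request:" as a command line: name --argument value ..., lists and objects as JSON in quotes. servo_tool: Moves the arm, as the interface text tells. Its arguments: {"type":"object","properties":{"translation":{"type":"array"},"delta_rot":{"type":"array"},"jaw":{"type":"array"},"newtons":{"type":"number"}},"required":["translation","delta_rot","jaw"]}

```bash
mkdir -p pics; python3 - <<'E'
from bench import telemetry, viewer, ctrl
import cv2,numpy as np
for n in("scene","top"):
    im=viewer.grab_frame(n); cv2.imwrite(f"pics/{n}0.png",im[:,:,::-1])
    c=viewer.calibration(n); print(n,c["fx"],c["fy"],c["cx"],c["cy"]);print(np.round(c["world_from_camera"],3).tolist())
print(ctrl.tcp_to_tips); print(telemetry.sense())
E
```

```text
scene 451.2490220415241 451.2490220415241 319.5535230821498 204.50003597595662
[[-0.491, 0.739, -0.462, 1056.636], [0.871, 0.418, -0.257, 306.231], [0.003, -0.529, -0.849, 1263.857], [0.0, 0.0, 0.0, 1.0]]
top 390.7199573012087 390.7199573012087 314.28827418989715 200.76641479969354
[[0.014, -0.991, 0.129, 312.558], [-1.0, -0.017, -0.022, -21.734], [0.024, -0.129, -0.991, 1392.869], [0.0, 0.0, 0.0, 1.0]]
22.0
{'time': 0.1, 'q': array([-1.28571612,  0.31164117,  0.01398381,  1.51287157, -0.00437575,
        1.31921234, -0.02718911]), 'qvel': array([-0.00236188, -0.00152814, -0.00138785, -0.00400705, -0.00178229,
        0.00043969,  0.00101679]), 'effort': array([ 7.49884730e-04, -3.80856907e+01,  1.46864005e-01, -2.31241000e+01,
        1.22922470e-02,  8.16182059e-03,  6.49505537e-06]), 'tool_pos': array([176.32698819, 520.27396151, 224.34233756]), 'ee_rot': array([-1.16902933e-04,  1.62613517e-01,  9.86689282e-01, -1.04455621e-03]), 'wrist_force': array([-0.29801357,  0.18626773,  0.00907693]), 'torque': array([ 0.03085532, -0.02302684,  0.03655876]), 'finger_force': 0.0, 'grip_width': 85.16621717611383}
```

View pics/scene0.png

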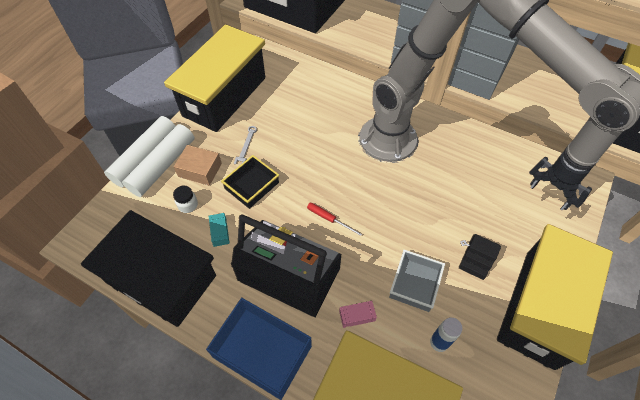

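View pics/top0.png

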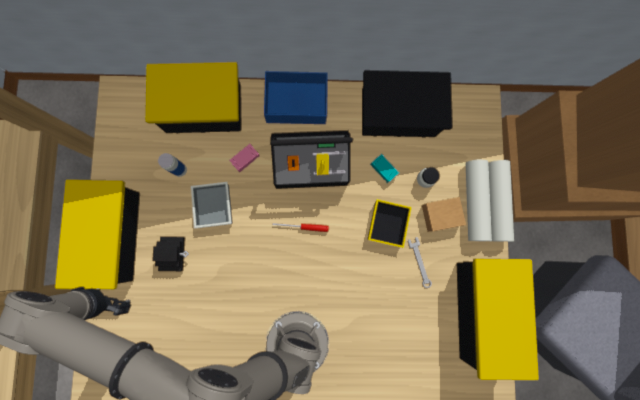

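The top view shows the dock around (311,160), with the orange pack top at (294,163) and the yellow tab at (323,163). The grey crate is at (211,206), the black crate with the yellow rim at (389,224). Things that could be taken for the battery are the orange rectangle in the dock (294,163), the pink block (245,157) and the teal block (384,168). I choose the orange one in the dock and will check it in a crop.

```bash
cat > h.py <<'E'
from bench import telemetry, viewer, ctrl
import cv2,numpy as np
def ray(n,u,v,z):
    c=viewer.calibration(n);T=np.array(c["world_from_camera"])
    d=T[:3,:3]@[(u-c["cx"])/c["fx"],(v-c["cy"])/c["fy"],1];o=T[:3,3]
    return o+d*(z-o[2])/d[2]
def proj(n,p):
    c=viewer.calibration(n);T=np.linalg.inv(np.array(c["world_from_camera"]))
    q=T[:3,:3]@p+T[:3,3];return c["fx"]*q[0]/q[2]+c["cx"],c["fy"]*q[1]/q[2]+c["cy"]
def blobs(im,lo,hi,box,amin=15):
    x0,y0,x1,y1=box;h=cv2.cvtColor(im[y0:y1,x0:x1],cv2.COLOR_RGB2HSV)
    m=cv2.inRange(h,np.array(lo),np.array(hi));n,l,s,c=cv2.connectedComponentsWithStats(m)
    return [(s[i,4],*(c[i]+[x0,y0]),s[i,:4].tolist(),l==i) for i in range(1,n) if s[i,4]>=amin]
E
python3 - <<'E'
from h import *
t=cv2.cvtColor(cv2.imread("pics/top0.png"),cv2.COLOR_BGR2RGB);s=cv2.cvtColor(cv2.imread("pics/scene0.png"),cv2.COLOR_BGR2RGB)
for n,im,b in(("top",t,(270,130,355,190)),("scene",s,(230,210,345,315))):
    for nm,lo,hi,z in(("orange",(3,150,80),(17,255,255),130.5),("yellow",(20,130,90),(34,255,255),130.5+30*.891)):
        for a,u,v,bb,_ in blobs(im,lo,hi,b): print(n,nm,a,round(u,1),round(v,1),bb[2:],ray(n,u,v,z).round(1))
a=cv2.resize(t[125:195,265:360],None,fx=8,fy=8,interpolation=cv2.INTER_CUBIC)
cv2.imwrite("pics/dock.png",a[:,:,::-1])
b=cv2.resize(s[205:320,225:350],None,fx=5,fy=5,interpolation=cv2.INTER_CUBIC)
cv2.imwrite("pics/docks.png",b[:,:,::-1])
E
```

```text
top orange 143 292.9 162.8 [11, 15] [602.4  22.1 130.5]
top yellow 267 322.1 163.9 [13, 21] [594.3 -73.  157.2]
scene orange 115 309.2 257.5 [17, 14] [604.   22.2 130.5]
scene yellow 57 284.9 230.2 [15, 8] [575.9 -71.9 157.2]
scene yellow 68 276.9 239.7 [15, 9] [612.  -75.6 157.2]
```

View pics/dock.png

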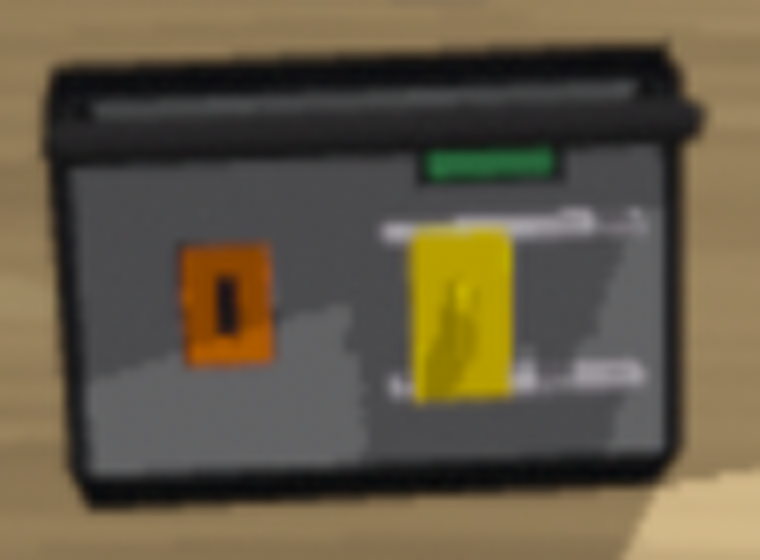

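View pics/docks.png

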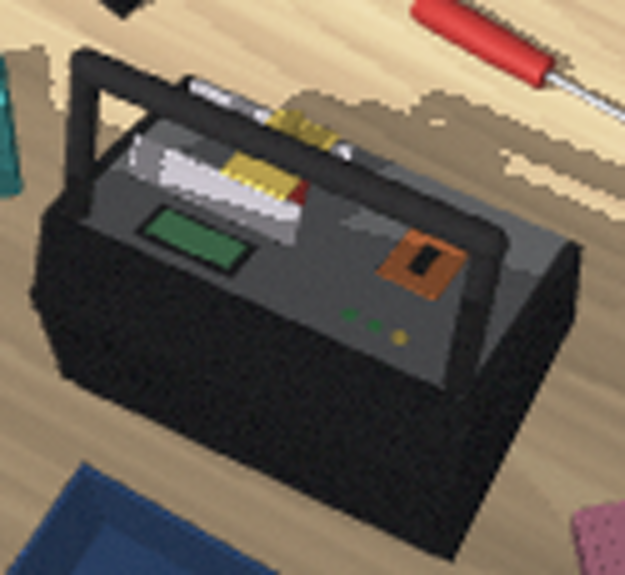

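The crop confirms an orange, slotted battery top flush in the grey face at top-view (293,163). The yellow tab with its lug is at (322.7,164.4), the rails run beside it, and the handle sits at the far edge. Next I compute the frames and the crate.

```bash
cat >> h.py <<'E'
from scipy.spatial.transform import Rotation as R
psi=0.055;c_,s_=np.cos(np.radians(27)),np.sin(np.radians(27))
F=np.array([[c_*np.cos(psi),c_*np.sin(psi),s_],[-np.sin(psi),np.cos(psi),0],[-s_*np.cos(psi),-s_*np.sin(psi),c_]]).T
P=np.array([603,22,130.5]);O=P-F@[-10,60,0]
def W(*p): return O+F@np.array(p,float)
def cur():
    s=telemetry.sense();q=s["ee_rot"];return s,R.from_quat([q[1],q[2],q[3],q[0]])
def Rt(face=True,yaw=psi):  # tool y along face y, tool z into the face
    if face: y=F[:,1];z=-F[:,2]
    else: y=np.array([-np.sin(yaw),np.cos(yaw),0]);z=np.array([0,0,-1.])
    return R.from_matrix(np.array([np.cross(y,z),y,z]).T)
def plan(tcp,Rg):
    s,r=cur();d=r.inv().apply(tcp-s["tool_pos"]);v=(r.inv()*Rg).as_rotvec()
    print("shift",(d/150).round(3),"rot",(v/np.pi).round(3),"deg",np.degrees(np.linalg.norm(v)).round(1))
E
python3 - <<'E'
from h import *
print("O",O,[W(*p).round(1).tolist() for p in((-10,-30,31),(-10,60,0))])
for (u,v) in ((85,476),(665,456)): print("low edge",ray("top",u/8+265,v/8+125,98.7).round(1))
for y in(120,-120): print("pred",W(-80,y,0).round(1))
t=ray("top",322.75,164.4,158.1);print("tab",t,(F.T@(t-O)).round(1))
print("tab scene pred px at trav5", proj("scene",W(-10,-35,31)))
for n,b in(("top",(185,178,238,234)),("scene",(385,243,450,312))):
    im=cv2.cvtColor(cv2.imread(f"pics/{n}0.png"),cv2.COLOR_BGR2RGB)
    for a,u,v,bb,m in sorted(blobs(im,(0,0,60),(179,60,255),b,60),key=lambda t:-t[0])[:2]:
        p=np.argwhere(m)[:,::-1].astype(np.float32); r=cv2.minAreaRect(p); k=cv2.boxPoints(r)+b[:2]
        w=np.array([ray(n,*q,46) for q in k]); print(n,a,k.round(1).tolist(),w.round(1).tolist(),w.mean(0).round(1),np.linalg.norm(w[0]-w[1]),np.linalg.norm(w[1]-w[2]))
s,r=cur()
plan(W(-10,-2,130),Rt())
E
```

```text
O [615.19492867 -37.41946632 135.039905  ] [[593.9, -68.6, 158.1], [603.0, 22.0, 130.5]]
low edge [534.3  79.5  98.7]
low edge [ 547.3 -164.    98.7]
pred [537.4  78.5  98.7]
pred [ 550.6 -161.2   98.7]
tab [592.64939909 -75.15555188 158.1       ] [-11.4 -36.4  31.7]
tab scene pred px at trav5 (np.float64(280.88574647496057), np.float64(234.8496992741483))
top 1620 [[188.6, 185.4], [227.6, 181.0], [232.3, 224.0], [193.4, 228.3]] [[534.7, 384.7, 46.0], [552.4, 250.9, 46.0], [403.3, 228.3, 46.0], [386.4, 360.3, 46.0]] [469.2 306.   46. ] 134.9140771396498 150.87034362739035
scene 2329 [[386.8, 297.6], [403.1, 248.7], [447.5, 263.5], [431.2, 312.4]] [[570.2, 253.7, 46.0], [406.8, 231.7, 46.0], [386.9, 365.1, 46.0], [548.6, 378.9, 46.0]] [478.1 307.3  46. ] 164.81507223327606 134.89208511615038
shift [-3.549 -2.764 -0.14 ] rot [-0.029 -0.148 -0.119] deg 34.6
```

Request:
servo_tool --translation '[[-0.3,-0.23,-0.05],[-0.55,-0.43,-0.1],[-0.8,-0.62,-0.2],[-0.95,-0.74,-0.25],[-0.95,-0.74,-0.25]]' --delta_rot '[[0,0,0],[0,0,0],[0,0,0],[0,0,0],[0,0,0]]' --jaw '[1,1,1,1,1]' --newtons 40

```text
time: 0.6
tool_pos: [280.7, 365.4, 264.2]
ee_rot: [0.002, 0.168, 0.986, 0.0]
wrist_force: [-0.4, -0.7, -1.0]
grip_width: 12.4
finger_force: 0.0
```

Request:
servo_tool --translation '[[-0.3,-0.23,0],[-0.55,-0.43,0],[-0.8,-0.62,0],[-0.95,-0.74,0],[-0.95,-0.74,0]]' --delta_rot '[[0,0,0],[0,0,0],[0,0,0],[0,0,0],[0,0,0]]' --jaw '[1,1,1,1,1]'

```text
time: 1.1
tool_pos: [377.7, 214.5, 262.5]
ee_rot: [0.001, 0.167, 0.986, -0.001]
wrist_force: [-0.2, 0.5, 1.1]
grip_width: -0.3
finger_force: 0.0
```

```bash
python3 - <<'E'
from h import *
s,r=cur();print(s["tool_pos"],s["q"].round(2),s["grip_width"],ctrl.tcp_to_tips,s["wrist_force"]);plan(W(-10,-2,130),Rt())
E
```

```text
[377.6765409  214.5211956  262.52303868] [-0.84  0.05  0.3   1.74 -0.01  1.36  0.69] -0.270511581761565 22.0 [-0.23995467  0.46972806  1.13365795]
shift [-1.635 -1.248  0.113] rot [-0.03  -0.148 -0.122] deg 34.9
```

Request:
servo_tool --translation '[[-0.3,-0.23,0],[-0.55,-0.42,0],[-0.8,-0.61,0],[-0.9,-0.69,0],[-0.9,-0.69,0],[-0.9,-0.69,0],[-0.9,-0.69,0]]' --delta_rot '[[-0.006,-0.03,-0.024],[-0.012,-0.06,-0.048],[-0.018,-0.09,-0.073],[-0.024,-0.12,-0.098],[-0.03,-0.148,-0.122],[-0.03,-0.148,-0.122],[-0.03,-0.148,-0.122]]' --jaw '[1,1,1,1,1,1,1]'

```text
time: 1.8
tool_pos: [469.4, 79.5, 262.9]
ee_rot: [0.233, -0.032, 0.972, 0.009]
wrist_force: [0.5, 0.2, 1.3]
grip_width: -0.1
finger_force: 0.0
```

```bash
python3 - <<'E'
from h import *
s,r=cur();print(s["tool_pos"],s["q"].round(2));plan(W(-10,0,130),Rt())
E
```

```text
[469.38297631  79.51853006 262.85162812] [-0.73 -0.23  0.38  2.07  0.28  0.85  1.15]
shift [-0.367 -0.837  0.307] rot [ 0.002 -0.     0.003] deg 0.6
```

Request:
servo_tool --translation '[[-0.12,-0.27,0.05],[-0.24,-0.54,0.1],[-0.367,-0.837,0.2],[-0.367,-0.837,0.307],[-0.367,-0.837,0.307]]' --delta_rot '[[0.002,0,0.003],[0.002,0,0.003],[0.002,0,0.003],[0.002,0,0.003],[0.002,0,0.003]]' --jaw '[1,1,1,1,1]'

```text
time: 2.3
tool_pos: [549.1, -43.4, 245.9]
ee_rot: [0.232, -0.025, 0.972, 0.005]
wrist_force: [-0.8, 1.3, -0.1]
grip_width: 0.2
finger_force: 0.0
```

```bash
cat >>h.py <<'E'
def st():
    s,r=cur();d=r.as_matrix()
    print("face tcp",(F.T@(s["tool_pos"]-O)).round(1),"tips z",(F.T@(s["tool_pos"]+22*d[:,2]-O))[2].round(1),"force face",(F.T@s["wrist_force"]).round(1),"q",s["q"].round(2),"w",s["grip_width"].round(1),"t",s["time"])
def pic(n,box,f,name):
    x0,y0,x1,y1=box;im=viewer.grab_frame(n);cv2.imwrite(f"pics/{name}.png",cv2.resize(im[y0:y1,x0:x1],None,fx=f,fy=f,interpolation=cv2.INTER_CUBIC)[:,:,::-1]);return im
E
python3 - <<'E'
from h import *
st();plan(W(-10,0,62),Rt());pic("scene",(200,130,360,320),3.1,"a")
E
```

```text
Traceback (most recent call last):
  File "h.py", line 30, in st
    print("face tcp",(F.T@(s["tool_pos"]-O)).round(1),"tips z",(F.T@(s["tool_pos"]+22*d[:,2]-O))[2].round(1),"force face",(F.T@s["wrist_force"]).round(1),"q",s["q"].round(2),"w",s["grip_width"].round(1),"t",s["time"])
                                                                                                                                                                                  ^^^^^^^^^^^^^^^^^^^^^
AttributeError: 'float' object has no attribute 'round'
```

```bash
sed -i 's/s\["grip_width"\].round(1)/round(s["grip_width"],1)/' h.py; python3 - <<'E'
from h import *
st();plan(W(-10,0,62),Rt());pic("scene",(200,130,360,320),3.1,"a")
E
```

```text
face tcp [ -8.8  -2.3 128.9] tips z 106.9 force face [-0.7  1.3  0.3] q [-0.72 -0.05  0.79  1.96 -0.03  0.75  1.71] w 0.2 t 2.3
shift [0.007 0.017 0.446] rot [-0.001 -0.001 -0.001] deg 0.3
```

View pics/a.png

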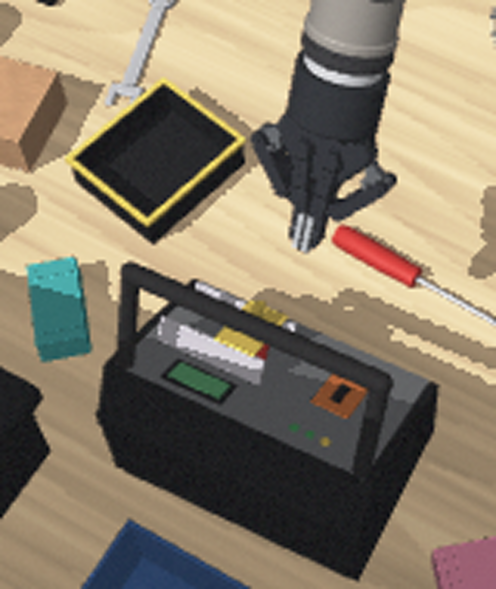

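Request:
servo_tool --translation '[[0.007,0.03,0.2],[0.007,0.03,0.3],[0.007,0.03,0.4],[0.007,0.03,0.455],[0.007,0.03,0.455],[0.007,0.03,0.455]]' --delta_rot '[[0,0,0],[0,0,0],[0,0,0],[0,0,0],[0,0,0],[0,0,0]]' --jaw '[1,1,1,1,1,1]'

```text
time: 2.95
tool_pos: [578.1, -34.9, 185.8]
ee_rot: [0.234, -0.027, 0.972, 0.007]
wrist_force: [0.2, 0.5, 1.0]
grip_width: 0.2
finger_force: 0.0
```

```bash
python3 - <<'E'
from h import *
st();plan(W(-10,-61,60),Rt())
E
```

```text
face tcp [-9.9  4.5 62. ] tips z 40.0 force face [0.7 0.5 0.8] q [-0.68  0.11  0.81  2.   -0.28  0.61  1.93] w 0.2 t 2.95
shift [ 0.001 -0.437  0.013] rot [0. 0. 0.] deg 0.1
```

Request:
servo_tool --translation '[[0,-0.06,0.015],[0,-0.1,0.015],[0,-0.14,0.015],[0,-0.18,0.015],[0,-0.22,0.015],[0,-0.26,0.015],[0,-0.3,0.015],[0,-0.34,0.015],[0,-0.37,0.015],[0,-0.37,0.015]]' --delta_rot '[[0,0,0],[0,0,0],[0,0,0],[0,0,0],[0,0,0],[0,0,0],[0,0,0],[0,0,0],[0,0,0],[0,0,0]]' --jaw '[1,1,1,1,1,1,1,1,1,1]'

```text
time: 3.95
tool_pos: [581.5, -93.4, 183.2]
ee_rot: [0.234, -0.025, 0.972, 0.006]
wrist_force: [-0.1, -0.7, 0.2]
grip_width: 0.0
finger_force: 0.0
```

```bash
python3 - <<'E'
from h import *
st()
im=viewer.grab_frame("top")
for a,u,v,bb,_ in blobs(im,(20,130,90),(34,255,255),(270,130,355,190)):
    t=ray("top",u,v,158.1);print(a,u,v,bb,(F.T@(t-O)).round(1))
E
```

```text
face tcp [-10.9 -54.   59.6] tips z 37.6 force face [-0.1 -0.7  0.2] q [-0.53  0.16  0.82  1.98 -0.43  0.64  2.17] w 0.0 t 3.95
174 321.6896551724138 160.42528735632183 [46, 24, 13, 15] [  0.3 -33.6  25.7]
```

```bash
python3 - <<'E'
from h import *
a=viewer.grab_frame("top")[120:200,260:365];b=viewer.grab_frame("scene")[190:290,220:351]
f=lambda x:cv2.resize(x,(600,460),interpolation=cv2.INTER_CUBIC)[:,:,::-1]
cv2.imwrite("pics/b.png",cv2.resize(np.hstack([f(a),f(b)]),(800,400)))
E
```

```text
(no output)
```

View pics/b.png

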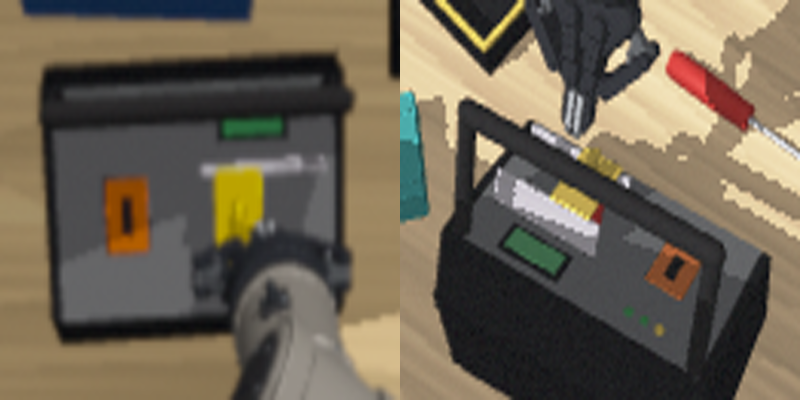

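```bash
python3 - <<'E'
from h import *
s,r=cur();tip=s["tool_pos"]+22*r.as_matrix()[:,2]
print("tip",tip.round(1),proj("top",tip),proj("scene",tip), "tcp px",proj("top",s["tool_pos"]),proj("scene",s["tool_pos"]))
def tri(a,b):
    A=[];d=[]
    l=[(ray(n,*p,0),ray(n,*p,400)) for n,p in(("top",a),("scene",b))]
    M=sum(np.eye(3)-np.outer(*(2*[(q-p)/np.linalg.norm(q-p)])) for p,q in l)
    v=sum((np.eye(3)-np.outer(*(2*[(q-p)/np.linalg.norm(q-p)])))@p for p,q in l)
    return np.linalg.solve(M,v)
t=tri((329.6,165.6),(277.3,222.5));print("tri tip",t,F.T@(t-O))
# tab centre in initial pics
t=tri((322.75,164.4),(280.5,235));print("tri tab",t,F.T@(t-O))
t=tri((293.1,162.9),(309.2,257.5));print("tri batt",t)
E
```

```text
tip [591.4 -91.3 163.5] (np.float64(327.8250606694499), np.float64(164.49750101485094)) (np.float64(275.8768614117027), np.float64(230.40925395542638)) tcp px (np.float64(328.33366479976775), np.float64(166.21893180194684)) (np.float64(277.0845354702483), np.float64(224.11758508533688))
tri tip [580.89184918 -93.36516778 190.48832023] [ -8.08525422 -53.97538659  66.35085404]
tri tab [593.52943119 -75.43354206 154.48741547] [-12.30787887 -36.76559226  28.09762877]
tri batt [602.82236896  21.53324297 127.27001066]
```

The tips show at scene (277,222) and top (330,166), just above the tab. They project close to the TCP and about 22 mm higher than I assumed, and the tab has not moved. I back off, go lower and measure the tips again.

Request:
servo_tool --translation '[[0,0.2,0],[0,0.4,0],[0,0.4,0.06],[0,0.4,0.12],[0,0.4,0.12],[0,0.4,0.12]]' --delta_rot '[[0,0,0],[0,0,0],[0,0,0],[0,0,0],[0,0,0],[0,0,0]]' --jaw '[1,1,1,1,1,1]'

```text
time: 4.7
tool_pos: [586.3, -31.7, 167.2]
ee_rot: [0.233, -0.026, 0.972, 0.007]
wrist_force: [0.2, -0.0, -0.3]
grip_width: -0.3
finger_force: 0.0
```

```bash
python3 - <<'E'
from h import *
st();s,r=cur();print(proj("scene",s["tool_pos"]),proj("scene",s["tool_pos"]+22*r.as_matrix()[:,2]))
b=viewer.grab_frame("scene")[190:270,240:340]
cv2.imwrite("pics/c.png",cv2.resize(b,(700,560),interpolation=cv2.INTER_CUBIC)[:,:,::-1])
E
```

```text
face tcp [-10.8   7.3  41.6] tips z 19.6 force face [-0.  -0.  -0.4] q [-0.66  0.16  0.8   2.01 -0.36  0.57  1.99] w -0.3 t 4.7
(np.float64(295.1796355589559), np.float64(237.75163639765162)) (np.float64(293.7926772681029), np.float64(243.93232118210815))
```

View pics/c.png

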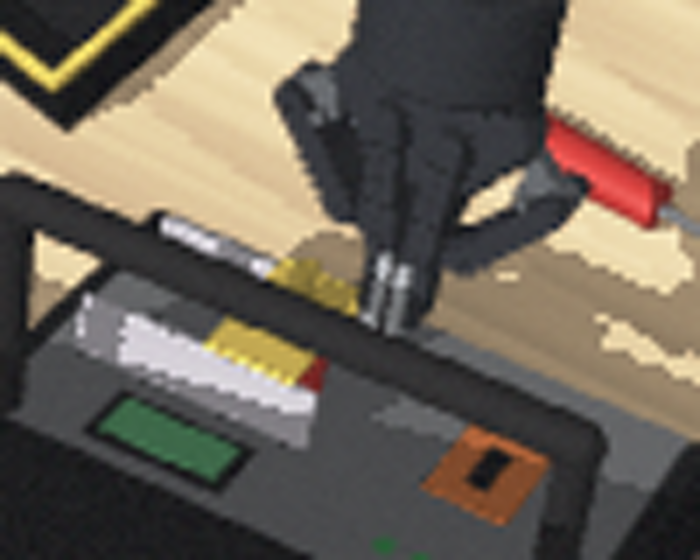

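The silver tips end at about crop (395,333), where the handle bar begins to hide them. At this height they meet either the lug or the plate edge, so pushing works either way; I'll push and watch the force.

Request:
servo_tool --translation '[[0,-0.05,0],[0,-0.09,0],[0,-0.13,0],[0,-0.17,0],[0,-0.21,0],[0,-0.24,0],[0,-0.24,0]]' --delta_rot '[[0,0,0],[0,0,0],[0,0,0],[0,0,0],[0,0,0],[0,0,0],[0,0,0]]' --jaw '[1,1,1,1,1,1,1]'

```text
time: 5.45
tool_pos: [588.4, -68.2, 167.2]
ee_rot: [0.233, -0.025, 0.972, 0.007]
wrist_force: [-0.8, 0.9, 0.0]
grip_width: 0.1
finger_force: 0.0
```

```bash
cat >>h.py <<'E'
def yel():
  for n in("top","scene"):
    im=viewer.grab_frame(n)
    for a,u,v,bb,_ in blobs(im,(20,130,90),(34,255,255),(270,130,355,190) if n=="top" else (230,210,345,315)):
        t=ray(n,u,v,158.1);print(n,a,round(u,1),round(v,1),bb,(F.T@(t-O)).round(1))
E
python3 - <<'E'
from h import *
st();yel()
E
```

```text
face tcp [-10.7 -29.3  41.6] tips z 19.6 force face [-0.7  0.9  0.4] q [-0.55  0.18  0.79  2.   -0.44  0.6   2.13] w 0.1 t 5.45
top 139 324.3 158.9 [47, 24, 14, 12] [  4.5 -42.1  23.6]
scene 66 274.7 238.6 [38, 25, 15, 8] [  5.9 -44.5  22.9]
```

Request:
servo_tool --translation '[[0,-0.04,0],[0,-0.08,0],[0,-0.12,0],[0,-0.16,0],[0,-0.18,0],[0,-0.18,0]]' --delta_rot '[[0,0,0],[0,0,0],[0,0,0],[0,0,0],[0,0,0],[0,0,0]]' --jaw '[1,1,1,1,1,1]'

```text
time: 6.15
tool_pos: [589.8, -96.1, 167.2]
ee_rot: [0.234, -0.025, 0.972, 0.006]
wrist_force: [0.7, 0.1, 0.3]
grip_width: 0.2
finger_force: 0.1
```

Request:
servo_tool --translation '[[0,-0.01,0],[0,-0.02,0],[0,-0.02,0]]' --delta_rot '[[0,0,0],[0,0,0],[0,0,0]]' --jaw '[1,1,1]'

```text
time: 6.45
tool_pos: [589.9, -97.7, 167.2]
ee_rot: [0.233, -0.026, 0.972, 0.007]
wrist_force: [-0.5, 2.0, 0.7]
grip_width: -0.0
finger_force: 0.7
```

```bash
python3 - <<'E'
from h import *
st();yel()
E
```

```text
face tcp [-10.9 -58.8  41.6] tips z 19.6 force face [-0.   2.   0.8] q [-0.47  0.2   0.78  1.98 -0.5   0.62  2.24] w -0.0 t 6.45
top 136 333.3 158.4 [57, 23, 13, 12] [  5.  -71.6  23.3]
scene 67 265.8 234.7 [29, 21, 15, 9] [  6.1 -72.7  22.8]
```

Request:
servo_tool --translation '[[0,-0.01,0],[0,-0.02,0],[0,-0.03,0],[0,-0.03,0]]' --delta_rot '[[0,0,0],[0,0,0],[0,0,0],[0,0,0]]' --jaw '[1,1,1,1]'

```text
time: 6.95
tool_pos: [590.2, -102.5, 167.1]
ee_rot: [0.233, -0.026, 0.972, 0.006]
wrist_force: [-0.5, 1.2, 0.9]
grip_width: -0.2
finger_force: 0.8
```

Request:
servo_tool --translation '[[0,-0.01,0],[0,-0.02,0],[0,-0.02,0]]' --delta_rot '[[0,0,0],[0,0,0],[0,0,0]]' --jaw '[1,1,1]'

```text
time: 7.25
tool_pos: [590.4, -105.6, 167.2]
ee_rot: [0.234, -0.025, 0.972, 0.006]
wrist_force: [0.1, 2.0, 0.2]
grip_width: 0.1
finger_force: 0.7
```

```bash
python3 - <<'E'
from h import *
st();yel()
E
```

```text
face tcp [-10.8 -66.7  41.6] tips z 19.6 force face [0.3 2.  0.1] q [-0.45  0.21  0.78  1.97 -0.52  0.63  2.27] w 0.1 t 7.25
top 135 335.3 158.3 [59, 23, 13, 12] [  5.1 -78.   23.3]
scene 66 263.0 233.4 [26, 20, 15, 8] [  6.1 -81.5  22.8]
```

Request:
servo_tool --translation '[[0,-0.01,0],[0,-0.02,0],[0,-0.02,0]]' --delta_rot '[[0,0,0],[0,0,0],[0,0,0]]' --jaw '[1,1,1]'

```text
time: 7.65
tool_pos: [590.5, -108.1, 167.1]
ee_rot: [0.233, -0.026, 0.972, 0.007]
wrist_force: [-0.5, 1.6, 1.6]
grip_width: 0.2
finger_force: 1.1
```

Request:
servo_tool --translation '[[0,-0.01,0],[0,-0.015,0],[0,-0.015,0]]' --delta_rot '[[0,0,0],[0,0,0],[0,0,0]]' --jaw '[1,1,1]'

```text
time: 7.95
tool_pos: [590.6, -108.3, 167.1]
ee_rot: [0.233, -0.027, 0.972, 0.008]
wrist_force: [-1.9, 5.0, 3.6]
grip_width: 0.1
finger_force: 2.7
```

The tab is on its end stop: the TCP has stopped moving and the force rose to about 5 N. Next I move over the button and feel downwards.

Request:
servo_tool --translation '[[0,0.1,0],[0,0.2,0],[0,0.265,0],[0,0.265,0],[0,0.265,0.04],[0,0.265,0.04]]' --delta_rot '[[0,0,0],[0,0,0],[0,0,0],[0,0,0],[0,0,0],[0,0,0]]' --jaw '[1,1,1,1,1,1]'

```text
time: 8.55
tool_pos: [591.1, -72.0, 161.1]
ee_rot: [0.233, -0.025, 0.972, 0.006]
wrist_force: [-0.4, 0.0, 0.1]
grip_width: 0.2
finger_force: 0.0
```

```bash
python3 - <<'E'
from h import *
st()
for n,b in(("top",(300,140,355,185)),("scene",(240,215,320,270))):
    im=viewer.grab_frame(n)
    for a,u,v,bb,_ in blobs(im,(0,130,60),(2,255,255),b,4)+blobs(im,(172,130,60),(179,255,255),b,4): print(n,"red",a,u,v,bb,(F.T@(ray(n,u,v,130.5+15*.89)-O)).round(1))
yel()
E
```

```text
face tcp [-11.3 -33.2  35. ] tips z 13.0 force face [-0.3  0.1  0.3] q [-0.53  0.2   0.78  1.99 -0.47  0.59  2.17] w 0.2 t 8.55
top red 32 319.34375 161.03125 [16, 18, 9, 8] [ -4.7 -26.6  12.3]
scene red 44 281.3863636363636 241.22727272727272 [37, 23, 10, 8] [ -6.9 -28.6  13.4]
top 172 336.3 159.6 [60, 23, 13, 15] [  1.3 -81.1  25.2]
scene 51 271.1 224.3 [34, 11, 14, 8] [-25.3 -75.7  38.8]
scene 69 262.3 233.1 [25, 19, 16, 9] [  6.1 -83.8  22.8]
```

Request:
servo_tool --translation '[[0,0.015,0.015],[0,0.02,0.03],[0,0.02,0.04],[0,0.02,0.04]]' --delta_rot '[[0,0,0],[0,0,0],[0,0,0],[0,0,0]]' --jaw '[1,1,1,1]'

```text
time: 9.15
tool_pos: [593.7, -67.2, 156.1]
ee_rot: [0.233, -0.026, 0.972, 0.007]
wrist_force: [0.4, 0.1, -0.1]
grip_width: 0.4
finger_force: 0.0
```

Request:
servo_tool --translation '[[0,0,0.01],[0,0,0.02],[0,0,0.02]]' --delta_rot '[[0,0,0],[0,0,0],[0,0,0]]' --jaw '[1,1,1]'

```text
time: 9.45
tool_pos: [595.1, -67.3, 153.6]
ee_rot: [0.233, -0.026, 0.972, 0.007]
wrist_force: [-0.2, -0.5, -0.3]
grip_width: 0.0
finger_force: 0.0
```

Request:
servo_tool --translation '[[0,0,0.01],[0,0,0.02],[0,0,0.02]]' --delta_rot '[[0,0,0],[0,0,0],[0,0,0]]' --jaw '[1,1,1]'

```text
time: 9.75
tool_pos: [596.5, -67.2, 150.9]
ee_rot: [0.233, -0.026, 0.972, 0.007]
wrist_force: [-0.4, 1.0, -0.0]
grip_width: 0.1
finger_force: 0.0
```

Request:
servo_tool --translation '[[0,0,0.01],[0,0,0.02],[0,0,0.02]]' --delta_rot '[[0,0,0],[0,0,0],[0,0,0]]' --jaw '[1,1,1]'

```text
time: 10.05
tool_pos: [597.8, -67.1, 148.2]
ee_rot: [0.233, -0.026, 0.972, 0.007]
wrist_force: [0.0, -0.2, 0.6]
grip_width: -0.1
finger_force: 0.0
```

Request:
servo_tool --translation '[[0,0,0.01],[0,0,0.015],[0,0,0.015]]' --delta_rot '[[0,0,0],[0,0,0],[0,0,0]]' --jaw '[1,1,1]'

```text
time: 10.35
tool_pos: [598.9, -67.2, 146.3]
ee_rot: [0.233, -0.026, 0.972, 0.007]
wrist_force: [-0.4, -0.6, -0.0]
grip_width: -0.3
finger_force: 0.0
```

```bash
python3 - <<'E'
from h import *
st()
a=viewer.grab_frame("top")[130:190,270:360];b=viewer.grab_frame("scene")[190:270,240:340]
f=lambda x:cv2.resize(x,(400,300),interpolation=cv2.INTER_CUBIC)[:,:,::-1]
cv2.imwrite("pics/d.png",np.hstack([f(a),f(b)]))
E
```

```text
face tcp [-10.9 -28.8  18.2] tips z -3.8 force face [-0.4 -0.5  0.2] q [-0.51  0.24  0.75  2.   -0.53  0.56  2.21] w -0.3 t 10.35
```

View pics/d.png

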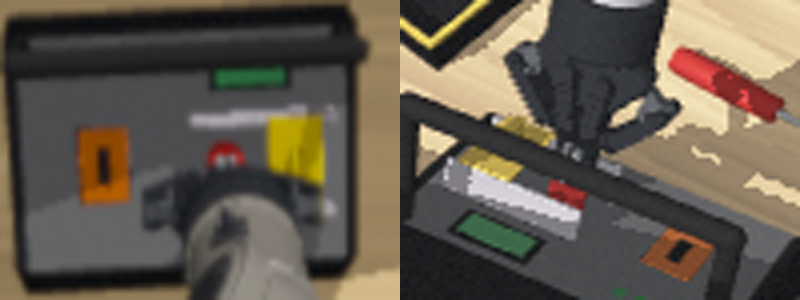

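The tips are centred on the red button in the top view (crop 225,158), and the tab is aside at (297,150). I keep feeling down.

Request:
servo_tool --translation '[[0,0,0.01],[0,0,0.015],[0,0,0.015]]' --delta_rot '[[0,0,0],[0,0,0],[0,0,0]]' --jaw '[1,1,1]'

```text
time: 10.75
tool_pos: [599.9, -67.0, 144.3]
ee_rot: [0.233, -0.026, 0.972, 0.007]
wrist_force: [-0.5, -0.2, -0.1]
grip_width: 0.1
finger_force: 0.0
```

Request:
servo_tool --translation '[[0,0,0.01],[0,0,0.015],[0,0,0.015]]' --delta_rot '[[0,0,0],[0,0,0],[0,0,0]]' --jaw '[1,1,1]'

```text
time: 11.05
tool_pos: [600.9, -67.0, 142.3]
ee_rot: [0.233, -0.026, 0.972, 0.007]
wrist_force: [0.3, 0.7, 0.1]
grip_width: 0.2
finger_force: 0.0
```

Request:
servo_tool --translation '[[0,0,0.01],[0,0,0.015],[0,0,0.015]]' --delta_rot '[[0,0,0],[0,0,0],[0,0,0]]' --jaw '[1,1,1]'

```text
time: 11.35
tool_pos: [601.9, -66.9, 140.3]
ee_rot: [0.233, -0.026, 0.972, 0.007]
wrist_force: [-0.0, 0.4, 0.2]
grip_width: -0.4
finger_force: 0.0
```

Request:
servo_tool --translation '[[0,0,0.01],[0,0,0.015],[0,0,0.015]]' --delta_rot '[[0,0,0],[0,0,0],[0,0,0]]' --jaw '[1,1,1]'

```text
time: 11.65
tool_pos: [603.0, -67.0, 138.8]
ee_rot: [0.234, -0.026, 0.972, 0.007]
wrist_force: [-2.5, 0.6, 3.7]
grip_width: 0.0
finger_force: 2.3
```

Request:
servo_tool --translation '[[0,0,0.01],[0,0,0.015],[0,0,0.015]]' --delta_rot '[[0,0,0],[0,0,0],[0,0,0]]' --jaw '[1,1,1]'

```text
time: 11.95
tool_pos: [604.0, -66.9, 136.9]
ee_rot: [0.234, -0.026, 0.972, 0.007]
wrist_force: [-4.8, 0.2, 6.5]
grip_width: 0.2
finger_force: 3.6
```

```bash
python3 - <<'E'
from h import *
st()
for n,b in(("top",(285,150,305,175)),("scene",(290,230,330,280))):
    for a,u,v,bb,_ in blobs(viewer.grab_frame(n),(3,150,80),(17,255,255),b): print(n,a,u,v,bb)
E
```

```text
face tcp [-10.6 -28.9   7.5] tips z -14.5 force face [-1.4  0.5  7.9] q [-0.48  0.26  0.73  2.   -0.56  0.55  2.24] w 0.2 t 11.95
top 145 292.9310344827586 162.77241379310345 [2, 5, 12, 16]
scene 117 309.0854700854701 257.4871794871795 [10, 21, 18, 14]
```

Contact: 8 N after about 3 mm. I press on.

Request:
servo_tool --translation '[[0,0,0.01],[0,0,0.015],[0,0,0.015]]' --delta_rot '[[0,0,0],[0,0,0],[0,0,0]]' --jaw '[1,1,1]'

```text
time: 12.35
tool_pos: [605.0, -66.9, 134.8]
ee_rot: [0.234, -0.026, 0.972, 0.007]
wrist_force: [-3.1, 0.6, 5.2]
grip_width: -0.1
finger_force: 2.9
```

Request:
servo_tool --translation '[[0,0,0.007],[0,0,0.013],[0,0,0.013]]' --delta_rot '[[0,0,0],[0,0,0],[0,0,0]]' --jaw '[1,1,1]'

```text
time: 12.65
tool_pos: [606.0, -66.8, 133.0]
ee_rot: [0.234, -0.026, 0.972, 0.007]
wrist_force: [-4.6, -0.5, 5.5]
grip_width: 0.1
finger_force: 3.5
```

```bash
python3 - <<'E'
from h import *
st()
for n,b in(("top",(275,140,310,185)),("scene",(285,215,335,280))):
    for a,u,v,bb,_ in blobs(viewer.grab_frame(n),(3,150,80),(17,255,255),b): print(n,a,u,v,bb)
E
```

```text
face tcp [-10.6 -28.8   3.1] tips z -18.9 force face [-1.7 -0.3  7. ] q [-0.48  0.27  0.72  2.   -0.58  0.54  2.25] w 0.1 t 12.65
top 191 292.75916230366494 164.2460732984293 [12, 16, 12, 18]
scene 40 314.775 243.475 [24, 25, 12, 8]
scene 160 308.34375 256.55 [16, 34, 17, 16]
```

The battery has sprung up: its orange area grew and it now shows above the handle. I lift, move over it and open to about 60 mm.

Request:
servo_tool --translation '[[0,0,-0.1],[0,0,-0.4],[0,0.1,-0.55],[0,0.35,-0.55],[0,0.592,-0.55],[0,0.592,-0.55],[0,0.592,-0.55]]' --delta_rot '[[0,0,0],[0,0,0],[0,0,0],[0,0,0],[0,0,0],[0,0,0],[0,0,0]]' --jaw '[1,1,1,-0.45,-0.45,-0.45,-0.45]'

```text
time: 13.45
tool_pos: [563.6, 21.3, 206.0]
ee_rot: [0.233, -0.027, 0.972, 0.007]
wrist_force: [0.4, -0.7, -0.2]
grip_width: 57.8
finger_force: 0.0
```

```bash
python3 - <<'E'
from h import *
st();s,r=cur()
p=s["tool_pos"]
for n in("top","scene"):
    print(n,"tcp",np.round(proj(n,p),1),"tips22",np.round(proj(n,p+22*r.as_matrix()[:,2]),1),"pack top",np.round(proj(n,W(-10,60,38)),1))
a=viewer.grab_frame("top")[130:190,260:350];b=viewer.grab_frame("scene")[190:270,260:380]
f=lambda x:cv2.resize(x,None,fx=7,fy=7,interpolation=cv2.INTER_CUBIC)[:,:,::-1]
cv2.imwrite("pics/e.png",cv2.resize(b,(780,520),interpolation=cv2.INTER_CUBIC)[:,:,::-1])
E
```

```text
face tcp [-10.8  61.4  85.1] tips z 63.1 force face [ 0.3 -0.7 -0.3] q [-0.83  0.03  0.79  2.01 -0.04  0.64  1.61] w 57.8 t 13.45
top tcp [292.2 169.6] tips22 [292.3 167.7] pack top [292.8 165.5]
scene tcp [316.1 233.1] tips22 [314.4 239.5] pack top [312.  246.6]
```

View pics/e.png

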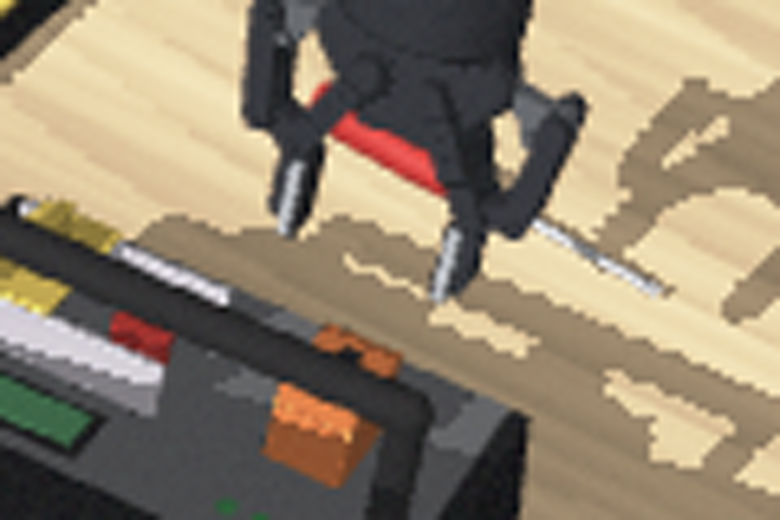

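The open tips are at crop (287,233) and (440,298), a midpoint of scene (316,231). They straddle the battery axis and lie about 7 mm behind the reported TCP. I descend with that correction.

Request:
servo_tool --translation '[[0,-0.005,0.15],[0,-0.005,0.25],[0,-0.005,0.33],[0,-0.005,0.4],[0,-0.005,0.45],[0,-0.005,0.45]]' --delta_rot '[[0,0,0],[0,0,0],[0,0,0],[0,0,0],[0,0,0],[0,0,0]]' --jaw '[-0.45,-0.45,-0.45,-0.45,-0.45,-0.45]'

```text
time: 14.15
tool_pos: [594.1, 19.1, 145.0]
ee_rot: [0.233, -0.025, 0.972, 0.006]
wrist_force: [-0.8, -0.3, -0.3]
grip_width: 62.0
finger_force: 0.0
```

Request:
servo_tool --translation '[[0,0,0.02],[0,0,0.04],[0,0,0.06],[0,0,0.075],[0,0,0.075]]' --delta_rot '[[0,0,0],[0,0,0],[0,0,0],[0,0,0],[0,0,0]]' --jaw '[-0.45,-0.45,-0.45,-0.45,-0.45]'

```text
time: 14.65
tool_pos: [599.5, 21.2, 135.9]
ee_rot: [0.233, -0.026, 0.972, 0.007]
wrist_force: [0.8, -0.1, 0.1]
grip_width: 62.0
finger_force: 0.0
```

```bash
python3 - <<'E'
from h import *
st()
E
```

```text
face tcp [-10.7  59.4   6.4] tips z -15.6 force face [ 0.7 -0.1 -0.3] q [-0.69  0.24  0.72  2.02 -0.37  0.49  1.89] w 62.0 t 14.65
```

Request:
servo_tool --translation '[[0,0,0],[0,0,0],[0,0,0],[0,0,0],[0,0,0],[0,0,0],[0,0,0]]' --delta_rot '[[0,0,0],[0,0,0],[0,0,0],[0,0,0],[0,0,0],[0,0,0],[0,0,0]]' --jaw '[-0.2,0,0.2,0.4,0.4,0.4,0.4]' --newtons 60

```text
time: 15.35
tool_pos: [599.7, 21.2, 136.4]
ee_rot: [0.234, -0.026, 0.972, 0.007]
wrist_force: [-1.5, 0.7, 3.0]
grip_width: 35.2
finger_force: 61.8
```

Request:
servo_tool --translation '[[0,0,-0.03],[0,0,-0.07],[0,0,-0.13],[0,0,-0.2],[0,0,-0.2]]' --delta_rot '[[0,0,0],[0,0,0],[0,0,0],[0,0,0],[0,0,0]]' --jaw '[0.6,0.6,0.6,0.6,0.6]'

```text
time: 15.85
tool_pos: [585.5, 20.1, 163.5]
ee_rot: [0.233, -0.026, 0.972, 0.007]
wrist_force: [0.7, -0.0, -1.4]
grip_width: 34.9
finger_force: 61.3
```

Request:
servo_tool --translation '[[0,0,-0.08],[0,0,-0.18],[0,0,-0.28],[0,0,-0.38],[0,0,-0.48],[0,0,-0.55],[0,0,-0.55]]' --delta_rot '[[0,0,0],[0,0,0],[0,0,0],[0,0,0],[0,0,0],[0,0,0],[0,0,0]]' --jaw '[0.6,0.6,0.6,0.6,0.6,0.6,0.6]'

```text
time: 16.55
tool_pos: [547.8, 18.2, 236.4]
ee_rot: [0.233, -0.026, 0.972, 0.007]
wrist_force: [-0.4, -0.2, -2.3]
grip_width: 35.1
finger_force: 61.4
```

```bash
python3 - <<'E'
from h import *
st();cr=np.array([473,306,0]);s,r=cur();print(s["wrist_force"])
plan(np.array([473,306,230]),Rt(False,psi))
for n,b in(("top",(185,178,238,234)),):
    print(telemetry.sense()["finger_force"])
b=viewer.grab_frame("scene")[130:320,240:460]
cv2.imwrite("pics/f.png",cv2.resize(b,(660,570),interpolation=cv2.INTER_CUBIC)[:,:,::-1])
E
```

```text
face tcp [-11.3  59.2 119.5] tips z 97.5 force face [-1.4 -0.2 -1.8] q [-0.89 -0.06  0.8   1.99  0.08  0.72  1.49] w 35.1 t 16.55
[-0.38276368 -0.2488971  -2.25525325]
shift [ 0.373  1.942 -0.138] rot [ 0.001  0.15  -0.001] deg 27.0
61.35175846517086
```

View pics/f.png

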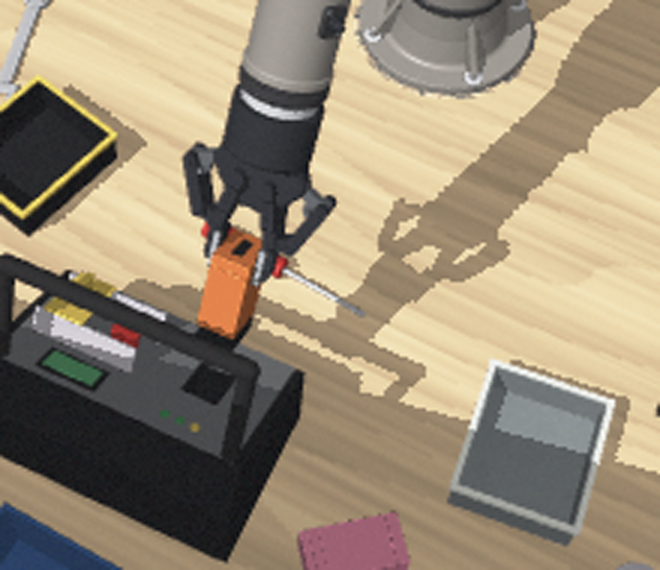

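The battery hangs from the gripper at crop (230,285), clear of the dock, and the grey crate is at crop (540,450). I carry the battery over in two stages.

Request:
servo_tool --translation '[[0,0.1,-0.03],[0.02,0.25,-0.06],[0.04,0.42,-0.1],[0.06,0.6,-0.1],[0.08,0.78,-0.1],[0.1,0.93,-0.1],[0.1,0.97,-0.1],[0.1,0.97,-0.1]]' --delta_rot '[[0,0,0],[0,0,0],[0,0,0],[0,0,0],[0,0,0],[0,0,0],[0,0,0],[0,0,0]]' --jaw '[0.6,0.6,0.6,0.6,0.6,0.6,0.6,0.6]'

```text
time: 17.4
tool_pos: [520.0, 162.9, 241.5]
ee_rot: [0.232, -0.027, 0.972, 0.006]
wrist_force: [-0.4, -0.1, -1.8]
grip_width: 34.8
finger_force: 61.1
```

```bash
python3 - <<'E'
from h import *
st();plan(np.array([470,311,200]),Rt(False,0.11))
E
```

```text
face tcp [-26.6 205.3 133. ] tips z 111.0 force face [-1.1 -0.1 -1.5] q [-1.01 -0.03  0.55  1.97  0.28  0.79  1.01] w 34.8 t 17.4
shift [0.373 1.004 0.12 ] rot [-0.005  0.149 -0.017] deg 27.0
```

Request:
servo_tool --translation '[[0.03,0.1,0],[0.07,0.25,0],[0.15,0.42,0],[0.22,0.6,0.02],[0.3,0.78,0.05],[0.36,0.93,0.08],[0.373,1.0,0.12],[0.373,1.0,0.12],[0.373,1.0,0.12],[0.373,1.0,0.12]]' --delta_rot '[[-0.001,0.02,-0.002],[-0.001,0.04,-0.004],[-0.002,0.06,-0.006],[-0.003,0.08,-0.008],[-0.003,0.1,-0.01],[-0.004,0.12,-0.012],[-0.005,0.149,-0.017],[-0.005,0.149,-0.017],[-0.005,0.149,-0.017],[-0.005,0.149,-0.017]]' --jaw '[0.6,0.6,0.6,0.6,0.6,0.6,0.6,0.6,0.6,0.6]'

```text
time: 18.4
tool_pos: [471.8, 308.2, 202.2]
ee_rot: [0.002, -0.053, 0.999, 0.002]
wrist_force: [-1.4, -0.5, -2.7]
grip_width: 34.9
finger_force: 61.1
```

```bash
python3 - <<'E'
from h import *
s,r=cur();print(s["tool_pos"],r.as_matrix()[:,2].round(3),s["wrist_force"],s["finger_force"])
p=s["tool_pos"];plan(np.array([470,311,100]),Rt(False,0.11))
# battery position check by two views: visible orange centroid / bbox vs expected top & foot points
for n,b in(("top",(170,150,260,240)),("scene",(340,120,480,330))):
    im=viewer.grab_frame(n)
    for a,u,v,bb,_ in blobs(im,(3,150,60),(17,255,255),b): print(n,a,round(u,1),round(v,1),[bb[0]+b[0],bb[1]+b[1],bb[2],bb[3]])
    print(n,"exp top",np.round(proj(n,p-[0,0,-32+0]),1),"exp black foot",np.round(proj(n,p-[0,0,63]),1))
E
```

```text
[471.76878436 308.19399373 202.22945277] [ 0.005  0.004 -1.   ] [-1.43384449 -0.47419951 -2.65529542] 61.0674923658371
shift [0.013 0.018 0.682] rot [ 0.001  0.002 -0.001] deg 0.4
top 132 199.3 203.2 [189, 198, 19, 10]
top exp top [194.7 196.1] exp black foot [202.9 200.2]
scene 345 428.9 257.8 [418, 243, 22, 29]
scene exp top [432.4 249.1] exp black foot [424.8 264.7]
```

Request:
servo_tool --translation '[[0,0,0.12],[0,0,0.28],[0,0,0.44],[0.005,0.01,0.58],[0.01,0.015,0.68],[0.01,0.015,0.74],[0.01,0.015,0.76],[0.01,0.015,0.76]]' --delta_rot '[[0,0,0],[0,0,0],[0.001,0.002,0],[0.001,0.002,0],[0.001,0.002,0],[0.001,0.002,0],[0.001,0.002,0],[0.001,0.002,0]]' --jaw '[0.6,0.6,0.6,0.6,0.6,0.6,0.6,0.6]'

```text
time: 19.3
tool_pos: [469.9, 312.6, 88.3]
ee_rot: [-0.001, -0.054, 0.999, 0.0]
wrist_force: [1.6, 0.2, -1.8]
grip_width: 34.9
finger_force: 61.2
```

```bash
python3 - <<'E'
from h import *
s,r=cur();p=s["tool_pos"];print(p,s["wrist_force"])
for n,b in(("top",(170,150,260,240)),("scene",(340,120,480,330))):
    im=viewer.grab_frame(n)
    for a,u,v,bb,m in blobs(im,(3,150,60),(17,255,255),b): print(n,a,round(u,1),round(v,1),[bb[0]+b[0],bb[1]+b[1],bb[2],bb[3]])
    print(n,"exp top",np.round(proj(n,p+[0,0,32]),1),"foot",np.round(proj(n,p-[0,0,63]),1))
E
```

```text
[469.87052558 312.62964934  88.27258501] [ 1.55836481  0.15939653 -1.76346929]
top 103 207.2 208.0 [198, 204, 17, 9]
top exp top [203.  201.6] foot [210. 205.]
scene 271 421.8 276.1 [412, 264, 20, 24]
scene exp top [425.2 267.7] foot [418.7 281. ]
```

Now I lower gently, feeling for the floor (expected at TCP about 68).

Request:
servo_tool --translation '[[0,0,0.03],[0,0,0.06],[0,0,0.09],[0,0,0.11],[0,0,0.11]]' --delta_rot '[[0,0,0],[0,0,0],[0,0,0],[0,0,0],[0,0,0]]' --jaw '[0.6,0.6,0.6,0.6,0.6]'

```text
time: 19.9
tool_pos: [469.1, 312.3, 70.4]
ee_rot: [-0.002, -0.054, 0.999, -0.0]
wrist_force: [0.1, -0.6, -2.4]
grip_width: 35.0
finger_force: 61.2
```

Request:
servo_tool --translation '[[0,0,0.01],[0,0,0.015],[0,0,0.015]]' --delta_rot '[[0,0,0],[0,0,0],[0,0,0]]' --jaw '[0.6,0.6,0.6]'

```text
time: 20.2
tool_pos: [469.6, 312.6, 68.9]
ee_rot: [-0.001, -0.054, 0.999, 0.0]
wrist_force: [-0.4, -0.2, -3.4]
grip_width: 34.9
finger_force: 61.2
```

Request:
servo_tool --translation '[[0,0,0.01],[0,0,0.015],[0,0,0.015]]' --delta_rot '[[0,0,0],[0,0,0],[0,0,0]]' --jaw '[0.6,0.6,0.6]'

```text
time: 20.5
tool_pos: [470.1, 312.8, 68.5]
ee_rot: [-0.001, -0.054, 0.999, 0.001]
wrist_force: [-2.8, -1.5, 5.9]
grip_width: 35.0
finger_force: 62.1
```

Request:
servo_tool --translation '[[0,0,-0.01],[0,0,-0.01],[0,0,-0.01],[0,0,-0.01],[0,0,-0.01],[0,0,-0.01],[0,0,-0.01]]' --delta_rot '[[0,0,0],[0,0,0],[0,0,0],[0,0,0],[0,0,0],[0,0,0],[0,0,0]]' --jaw '[0.15,0.1,0,-0.2,-0.45,-0.45,-0.45]'

```text
time: 21.2
tool_pos: [469.6, 312.5, 68.1]
ee_rot: [-0.002, -0.054, 0.999, 0.0]
wrist_force: [0.1, -0.5, 0.8]
grip_width: 61.7
finger_force: 0.0
```

Request:
servo_tool --translation '[[0,0,-0.05],[0,0,-0.2],[0,0,-0.4],[0,0,-0.7],[0,0,-0.9],[0,0,-0.9],[0,0,-0.9]]' --delta_rot '[[0,0,0],[0,0,0],[0,0,0],[0,0,0],[0,0,0],[0,0,0],[0,0,0]]' --jaw '[-0.45,-0.45,-0.45,-0.45,-0.45,-0.45,-0.45]'

```text
time: 21.9
tool_pos: [470.5, 312.8, 204.4]
ee_rot: [-0.001, -0.054, 0.999, 0.001]
wrist_force: [-0.6, 0.0, -1.4]
grip_width: 61.9
finger_force: 0.0
```

```bash
python3 - <<'E'
from h import *
s,r=cur();print(s["tool_pos"],s["wrist_force"],s["grip_width"])
for n,b in(("top",(170,150,260,250)),("scene",(380,220,460,330))):
    im=viewer.grab_frame(n)
    for a,u,v,bb,m in blobs(im,(3,150,60),(17,255,255),b): print(n,a,round(u,1),round(v,1),[bb[0]+b[0],bb[1]+b[1],bb[2],bb[3]],ray(n,u,v,70).round())
    for z in(5,100): print(n,"exp",z,np.round(proj(n,[470,312,z]),1))
yel()
E
```

```text
[470.49067414 312.83891886 204.40546883] [-0.63892428  0.01062482 -1.40381627] 61.932596598395065
top 212 207.3 205.0 [199, 197, 17, 16] [465. 311.  70.]
top exp 5 [211.6 205.6]
top exp 100 [204.8 202.3]
scene 330 421.3 276.3 [411, 262, 22, 29] [474. 313.  70.]
scene exp 5 [417.2 283.6]
scene exp 100 [423.5 270.6]
top 269 336.1 163.3 [60, 23, 13, 22] [ -9.6 -79.8  30.8]
scene 51 271.1 224.3 [34, 11, 15, 8] [-25.3 -75.8  38.8]
scene 68 262.3 233.1 [25, 19, 16, 9] [  6.  -83.8  22.8]
```

```bash
python3 -c "
from bench import ctrl
print(ctrl.finish_job())"
```

```text
the job is handed in; nothing more can be done
None
```

The job is handed in at about 22 s of the 58 s allowed: the last camera measurements put the orange battery upright in the grey crate and let go, with the tab still fully open; the simulator gave no verdict.

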